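# Push a row of heat sinks home in the drilling fixture

## Task

Bring the stray fourth heat sink round and set it square against the tail of the row of three, so that its long side faces theirs. Then push all four along the bench from the tail, as one straight row that neither breaks up nor buckles, into the U-shaped drilling fixture until the leading one is fully home against the end stop and all four touch, straight and square. Slide the three of the row without lifting them, and leave the transformer and the supply can where they are.

Things in the scene. Friction and masses are not known exactly. Their poses are not given: they have to be found in the camera images.
- fixture: U-shaped drilling fixture fixed to the bench, open on top, at its mouth (own -y) and below (parts slide on the bench): dark steel end stop 170 mm long, 36 high; two aluminium fences 26 high, 162 long. Origin on the bench under the middle of the stop's inner face; own y runs along the lane into the stop, x across it. Lane 112 mm wide; the fences' foot flanges reach x = +-89 mm.
- mouth (a point): middle of the fixture's flared mouth on the bench, at fixture y = -218 mm; the mouth is about 149 mm wide here and narrows to the 112 mm lane at y = -160. Four touching heat sinks reach 240 mm back from the stop, so the last one's back face ends 22 mm outside the mouth. Axes as the fixture's.
- sink1: silver-white finned aluminium heat sink, a block 60 x 100 x 42 mm (own x, y, z), about 0.2 kg; origin at the centre of its underside; head of the row, nearest the fixture's mouth. At the start its own x points back roughly along the row, away from the fixture, and its long side lies across the lane.
- sink2: silver-white finned aluminium heat sink, a block 60 x 100 x 42 mm (own x, y, z), about 0.2 kg; origin at the centre of its underside; second in the row, behind sink1 (about 63 mm along sink1's own x at the start, a gap of 1 to 4 mm between the long faces).
- sink3: silver-white finned aluminium heat sink, a block 60 x 100 x 42 mm (own x, y, z), about 0.2 kg; origin at the centre of its underside; third, the tail of the row of three, behind sink2 in the same way.
- sink4: silver-white finned aluminium heat sink, a block 60 x 100 x 42 mm (own x, y, z), about 0.2 kg; origin at the centre of its underside; the stray one, standing by itself on the far side of the row and lying about a quarter turn from the row's sinks. It can be gripped from above across its 60 mm width (along its own x). Either way round is right in the row.
- transformer: bystander: dark transformer with a yellow coil, 85 x 78 x 50 mm, origin under it at bench level
- supply_can: bystander: whitish sheet-metal supply can, 62 x 86 x 62 mm, origin under its middle at bench level
Things that resemble listed ones, but are neither listed nor needed, are in the scene too. What is shaped like the sink2 but brown or red is not meant.

How it is judged:
On the way, in this order (a step that is already met when the one before it is completed fails the run):
1. the fourth heat sink stands square against the tail of the row (within 6 mm of touching, 15 mm sideways, 0.15 rad), the head of the row still before the fixture (x of sink4 in the frame of sink3 between 0.054 and 0.066 m and y of sink4 in the frame of sink3 between -0.015 and 0.015 m and angle between the x axis of sink4 and the x axis of sink3, either way round below 0.15 rad and height (world z) of sink4 below 0.008 m and y of sink1 in the frame of fixture below -0.2 m), for 0.1 s.
2. the row enters the fixture as one block: head between the fences and all four within 8 mm of touching (y of sink1 in the frame of fixture between -0.19 and -0.06 m and horizontal distance between sink1 and sink2 below 0.068 m and horizontal distance between sink2 and sink3 below 0.068 m and horizontal distance between sink3 and sink4 below 0.068 m), for 0.1 s.
At the end, for the whole second after the job is handed in: All four heat sinks at rest flat on the bench in the fixture: the first against the end stop (within 5 mm), the fourth at most 10 mm back from where it stands when all touch, neighbours within 8 mm of touching, each within 12 mm of the lane's centre line and square to it within 0.10 rad (y of sink1 in the frame of fixture between -0.035 and -0.025 m and y of sink4 in the frame of fixture above -0.22 m and horizontal distance between sink1 and sink2 below 0.068 m and horizontal distance between sink2 and sink3 below 0.068 m and horizontal distance between sink3 and sink4 below 0.068 m and linear speed of each of sink1, sink2, sink3, sink4 below 0.01 m/s and x of sink1 in the frame of fixture between -0.012 and 0.012 m and angle between the x axis of each of sink1, sink2, sink3, sink4 and the y axis of fixture, either way round below 0.1 rad and height (world z) of each of sink1, sink2, sink3, sink4 below 0.008 m and angle between each of sink1, sink2, sink3, sink4's own z axis and vertical below 0.1 rad and x of sink2 in the frame of fixture between -0.012 and 0.012 m and x of sink3 in the frame of fixture between -0.012 and 0.012 m and x of sink4 in the frame of fixture between -0.012 and 0.012 m).
It fails at once if the row breaks up or buckles: neighbours of the first three more than 25 mm apart or turned more than 0.35 rad to one another (horizontal distance between sink1 and sink2 above 0.085 m or horizontal distance between sink2 and sink3 above 0.085 m or angle between the x axis of sink1 and the x axis of sink2, either way round above 0.35 rad or angle between the x axis of sink2 and the x axis of sink3, either way round above 0.35 rad).
It fails at once if one of the first three is lifted (15 mm) or tipped (height (world z) of any of sink1, sink2, sink3 above 0.015 m or angle between any of sink1, sink2, sink3's own z axis and vertical above 0.3 rad).
It fails at once if the transformer or the supply can is moved by more than 30 mm (distance of any of transformer, supply_can from where it was at the start of the episode above 0.03 m).
It also fails if it takes over 69 s, if anything falls off the work surface, if the arm or the gripper's body presses on something with over 40 N, if the wrist force passes 120 N, or if a joint passes its speed limit or range.

## Robot

A 6-joint arm with a two-finger parallel gripper is mounted at the origin on a cart in front of the work surface, level with it; the furniture and walls round the work are solid. World frame = base frame: x ahead of the robot, y to its left, z up, the work surface at z = 0. Lengths are in m, angles in rad, forces in N, time in s.
With the tool pointing down it reaches from about 0.3 to 0.75 m from the base axis. Payload 8.5 kg.
Tool frame: the origin (TCP) lies between the finger pads; the fingertips stand 25 mm ahead of it and the grasp point (between the pads) lies 6 mm ahead of it (env.finger_overhang is the distance from the TCP to the fingertips, in m); z points along the fingers, y is the line along which they close (so a half turn about z gives the same grasp; the last joint's range is limited). The gripper opens to 85 mm and grips with 20 to 120 N. Pads are 22 mm wide; open, the fingers measure 114 mm over their backs; the gripper's body (76 mm by 85 mm) begins 54 mm behind the grasp point. The pads swing forward as they close: fully open they stand 13 mm farther back than shut.
Start: joints at [1.062, 0.381, 1.297, -0, 1.464, -0.215], TCP at [0.159, 0.526, 0.223] pointing down, gripper open.
Joint ranges: [-3.11, 3.11], [-0.89, 2.33], [0.22, 2.48], [-1.42, 4.56], [0.17, 2.85], [-2.88, 2.88]. Speed limits (rad/s): [2.39, 2.39, 3.14, 3.14, 3.14, 3.14].

## Interface

Orientations are given as [roll, pitch, yaw] about the fixed x, y, z axes, in that order (R = Rz(yaw) Ry(pitch) Rx(roll)).
In Python, from bench import env gives the robot as it stands. The module is installed in compiled form; this text tells all that it offers. Calls block until the motion is done:
- env.reach(position, orientation): joint-space move of the TCP to a pose.
- env.line_to(position, orientation=None, v=0.15): straight line of the TCP; orientation=None keeps the orientation; v is the mean speed in m/s.
- env.move_j(angles): joint-space move.
- env.release() and env.close_gripper(grasp_force=None): open the fingers fully, or close them until they stop; grasp_force is the grip in N (None keeps the last).
- env.sleep(seconds).
- env.inverse_kinematics(position, orientation): joint angles nearest the present ones, or None.
- env.capture(name): name is "side" or "top"; returns a dict with "pixels" (420x560x3 uint8, red, green, blue), "range_z" (420x560 float32, m along the optical axis (not along the pixel's ray), 0 where there is no reading), "vertical_fov" (degrees; the focal length in pixels is half the picture's height over the tangent of half this angle, whatever the lens; pixels are square), "cx", "cy" (the principal point, pixels), "rvec" (rotation vector, rad) and "tvec" (3), from world to camera coordinates, as OpenCV has them. Camera axes: x right, y down, z forward; pixel columns grow to the right and rows downward; lengths in m; the calibration is good to about 2 mm. A picture is of the moment at which its call begins.
A pose or a line that the arm cannot do raises env.Unreachable and nothing moves.
- env.hand_in(): hands the job in; it is judged then, once.
Trained networks look in a picture, given as the dict that the camera call returned (one of the last four; its "shot" number tells which), for a name from the list of things; names that differ only in an ending like _2 or _b are one class to them, and where a whole thing is asked for, a point or a joint stands for the part that bears it (a point fixed in the world has none). Each returns a list of dicts, best first, with "score" (0 to 1); they miss things now and then, are a little off and sometimes report something else, mostly with a low value. They report only what shows in the picture. A call takes as long as a camera call. They do not tell look-alikes from the thing itself.
- env.find_in(picture, target): "xyz" ([x, y, z] in m, in world coordinates, good to about 4 mm: the middle of the surface that is visible of it).
Readings, each from a call of its own:
- env.read_clock(): time.
- env.read_joint_positions(): joint angles.
- env.read_joint_vel(): joint speeds.
- env.read_tau(): joint torques, N m.
- env.read_position(): TCP position.
- env.read_tcp_rot(): TCP orientation.
- env.read_force(): force on the tool from outside, world axes, zero at the start.
- env.read_torque(): the same for the moment, N m.
- env.read_gripper_width(): opening from 0.0 (shut) to 1.0 (fully open).
- env.read_finger_force(): force on a finger pad.
Only numpy, scipy, OpenCV 4.12 (cv2) and the standard library are available. Lean on these libraries where they do the work, as an engineer would, in place of code of your own. Each camera call takes 0.05 s, during which the arm holds its last target. There are 200 camera calls.

## Working session

There is one attempt and no reset: what is moved stays moved. The work goes in short steps, each a Python script; the robot and the scene stay as the last script left them, time stands still between calls to the robot, and variables do not carry over. Pictures are saved under pics/ and viewed, at most 10 in all, crops included, and the job is handed in when it is done.

```bash
mkdir -p pics; cat > h.py <<'E'
from bench import env
import numpy as np, cv2
def cam(p):
    f=p["pixels"].shape[0]/2/np.tan(np.radians(p["vertical_fov"])/2)
    R=cv2.Rodrigues(np.array(p["rvec"],float))[0]; return f,R,np.array(p["tvec"],float).ravel()
def cloud(p):
    f,R,t=cam(p); z=p["range_z"]; v,u=np.mgrid[:z.shape[0],:z.shape[1]]
    P=np.stack([(u-p["cx"])*z/f,(v-p["cy"])*z/f,z],-1)
    W=(P-t)@R; W[z<=0]=np.nan; return W
def save(p,n): cv2.imwrite("pics/"+n,p["pixels"][...,::-1])
E
python3 - <<'E'
from h import *
a=env.capture("top");save(a,"t0.png")
b=env.capture("side");save(b,"s0.png")
np.savez("t0",W=cloud(a),I=a["pixels"]);np.savez("s0",W=cloud(b),I=b["pixels"])
for n in["sink1","fixture","transformer","supply_can","mouth"]:
    for p,k in((a,"top"),(b,"side")):
        print(n,k,[(np.round(d["xyz"],3).tolist(),round(d["score"],2)) for d in env.find_in(p,n)])
print(env.read_clock(),-cam(a)[1].T@cam(a)[2],-cam(b)[1].T@cam(b)[2])
E
```

```text
sink1 top [([0.437, -0.167, 0.033], 0.97), ([0.438, -0.1, 0.036], 0.94), ([0.664, 0.019, 0.034], 0.92), ([0.578, -0.314, 0.038], 0.68), ([0.433, -0.042, 0.031], 0.62), ([0.429, -0.458, 0.034], 0.59)]
sink1 side [([0.438, -0.027, 0.021], 0.84), ([0.439, -0.163, 0.033], 0.82), ([0.43, -0.442, 0.033], 0.81), ([0.44, -0.099, 0.037], 0.76), ([0.576, -0.29, 0.034], 0.69), ([0.656, 0.027, 0.04], 0.65)]
fixture top [([0.451, 0.221, 0.026], 0.92)]
fixture side [([0.464, 0.288, 0.023], 0.66)]
transformer top [([0.641, -0.193, 0.045], 0.86)]
transformer side [([0.649, -0.176, 0.029], 0.85)]
supply_can top [([0.667, 0.152, 0.067], 0.75)]
supply_can side [([0.67, 0.184, 0.047], 0.8)]
mouth top [([0.454, 0.224, 0.029], 0.89)]
mouth side [([0.465, 0.29, 0.024], 0.74)]
0.6 [ 0.31024388 -0.08175398  1.18933386] [0.51150373 0.99291595 0.62620533]
```

View pics/t0.png

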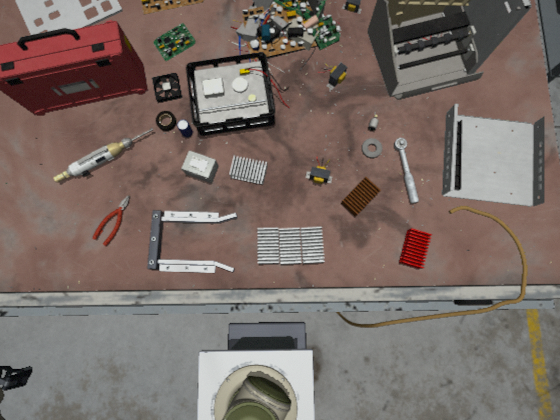

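View pics/s0.png

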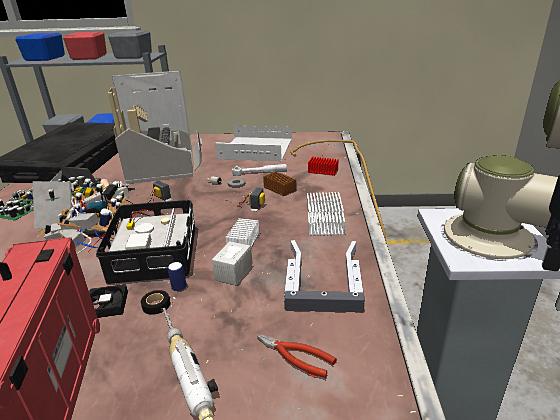

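Top view: the row is at pixels (258–324, 227–265), the fixture is left of it with its mouth facing right (stop at x≈154), and the stray sink is at (248,169) next to the can at (199,166). The transformer is at (320,174). The brown and red blocks are decoys. Next I fit rectangles to these from the depth data.

```bash
cat >> h.py <<'E'
def rect(W,xl,yl,zl):
    m=(W[...,0]>xl[0])&(W[...,0]<xl[1])&(W[...,1]>yl[0])&(W[...,1]<yl[1])&(W[...,2]>zl[0])&(W[...,2]<zl[1])
    q=W[m][:,:2].astype(np.float32)
    # robust: drop 1% isolated pts
    r=cv2.minAreaRect(q*1000); return np.round(np.array(r[0]),1),np.round(r[1],1),round(r[2],2),len(q),q
E
python3 - <<'E'
from h import *
W=np.load("t0.npz")["W"];S=np.load("s0.npz")["W"]
for n,M in(("top",W),("side",S)):
    print(n)
    for k,xl,yl,zl in(("row",(.36,.52),(-.23,.03),(.037,.048)),("stray",(.6,.73),(-.05,.085),(.037,.048)),
      ("can",(.6,.76),(.08,.25),(.052,.07)),("trafo",(.57,.72),(-.27,-.11),(.01,.06)),("stop",(.33,.57),(.26,.5),(.032,.042)),
      ("fenceR",(.33,.44),(.15,.38),(.021,.03)),("fenceL",(.45,.6),(.15,.38),(.021,.03)),("fixall",(.33,.6),(.03,.5),(.015,.045))):
        print(k,rect(M,xl,yl,zl)[:4])
I=np.load("t0.npz")["I"]
c=cv2.resize(I[140:290,130:340],None,fx=3.8,fy=3.8,interpolation=cv2.INTER_CUBIC)[...,::-1]
cv2.imwrite("pics/t0c.png",c)
E
```

```text
top
row (array([ 438. , -104.6]), array([101.5, 186.1]), 0.13, 1059)
stray (array([667. ,  16.4]), array([100.7,  60.8]), 77.54, 332)
can (array([675.8, 158.2]), array([86.5, 61.4]), 69.06, 606)
trafo (array([ 636.3, -231.3]), array([132. ,  72.6]), 56.31, 304)
stop (array([463.1, 285.1]), array([ 27.2, 167.8]), 87.4, 496)
fenceR (array([413.4, 226.9]), array([ 61.8, 147.8]), 5.48, 206)
fenceL (array([518.3, 234.5]), array([ 82.4, 151.8]), 26.82, 194)
fixall (array([468.9, 258.2]), array([422.8, 192.1]), 81.65, 1404)
side
row (array([440.7, -99.7]), array([192.1, 101.8]), 89.97, 528)
stray (array([669.6,  20.8]), array([104.8,  61.4]), 77.63, 439)
can (array([677.9, 163.5]), array([88.6, 62.9]), 67.64, 618)
trafo (array([ 635.3, -227.2]), array([140.6,  68.7]), 55.91, 289)
stop (array([465.1, 290.1]), array([ 29.6, 169.4]), 86.67, 689)
fenceR (array([392.2, 233.7]), array([161.3,  56.9]), 75.68, 260)
fenceL (array([524.5, 242.1]), array([ 88.7, 166.8]), 22.7, 310)
fixall (array([466.1, 265.9]), array([419.2, 177.2]), 85.2, 1828)
```

View pics/t0c.png

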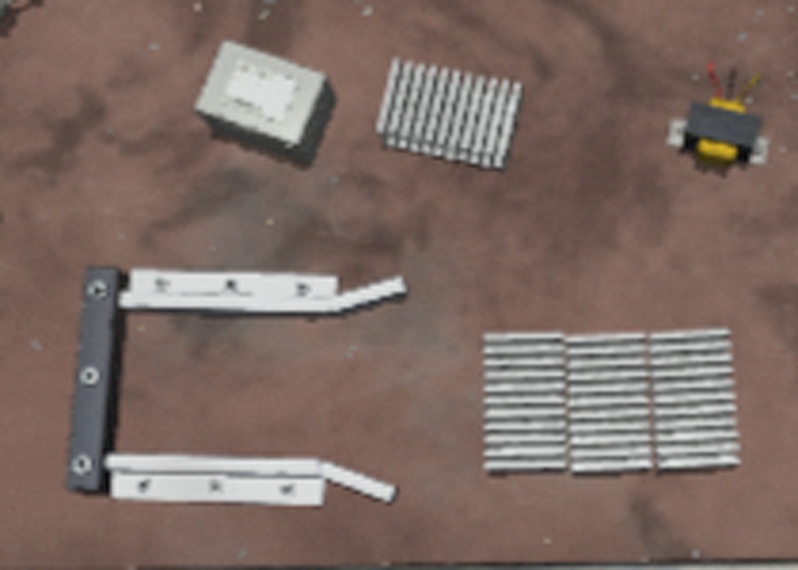

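The crop confirms it: the fixture is at pixels (80–400, 268–500), turned about −3°, with the row straight and roughly aligned with it. The stray's width axis lies at about −12.5°. Now I refine the lane line and go grasp the stray sink.

```bash
python3 - <<'E'
from h import *
W=np.load("t0.npz")["W"];S=np.load("s0.npz")["W"]
for M in(W,S):
    for xl in((.37,.43),(.49,.55)):
        q=M[(M[...,0]>xl[0])&(M[...,0]<xl[1])&(M[...,1]>.125)&(M[...,1]<.255)&(M[...,2]>.021)&(M[...,2]<.031)]
        p=np.polyfit(q[:,1],q[:,0],1); print("fence",len(q),p[0].round(4),np.polyval(p,.2).round(4))
print(env.read_tcp_rot(),env.finger_overhang)
P=np.pi
for a in(77.5,-102.5):
    for n,p,y in(("g",[.668,.018,.033],a),("pl",[.44,-.262,.033],a-77.5),("pu",[.44,-.31,.033],a+9.5-180*0),("end",[.452,.022,.033],a+9.5)):
        q=env.inverse_kinematics(p,[P,0,np.radians(y)]);print(a,n,None if q is None else np.round(q,2))
E
```

```text
fence 185 0.0464 0.3963
fence 180 0.046 0.5201
fence 175 0.0419 0.3991
fence 172 0.043 0.5227
[-3.14154467e+00  1.14369596e-05  2.84781649e+00] 0.025
77.5 g [-0.15  0.75  1.19 -0.    1.2   0.07]
77.5 pl [-0.77  0.54  1.66 -0.    0.93  0.8 ]
77.5 pu [-0.83  0.58  1.59  0.    0.98 -0.78]
77.5 end [-0.21  0.47  1.83 -0.    0.84 -0.16]
-102.5 g None
-102.5 pl [-0.77  0.54  1.66  0.    0.93 -2.34]
-102.5 pu [-0.83  0.58  1.59 -0.    0.98  2.36]
-102.5 end None
```

```bash
python3 - <<'E'
from h import *
P=np.pi; yw=np.radians(77.5)
env.reach([.668,.0185,.15],[P,0,yw])
env.line_to([.668,.0185,.033],v=.12)
env.close_gripper(30)
print("w",env.read_gripper_width(),env.read_finger_force())
env.line_to([.668,.0185,.16],v=.15)
env.reach([.4395,-.265,.12],[P,0,0])
print("w",env.read_gripper_width(),env.read_clock())
a=env.capture("top");save(a,"t1.png");W=cloud(a)
b=env.capture("side");save(b,"s1.png");S=cloud(b)
for M in(W,S): print(rect(M,(.36,.52),(-.21,.03),(.037,.048))[:4])
E
```

```text
w -0.0017320881211923573 3.2427986367929407
w 0.0020833285329347816 7.425
(array([ 438.1, -103. ]), array([101.2, 183.1]), 0.24, 903)
(array([ 440.8, -101.3]), array([101.7, 193.5]), 0.05, 533)
```

View pics/s1.png

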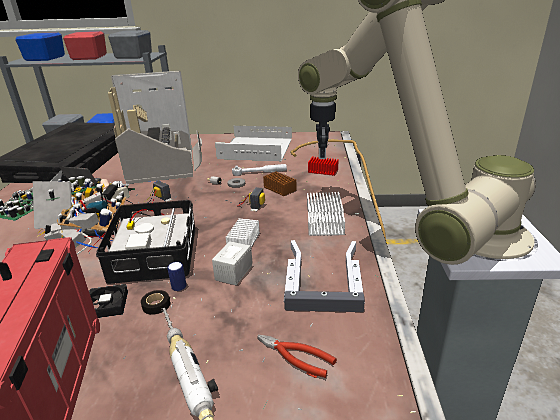

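The side view shows an empty gripper (322,140), and the sink still near (240,232), so the grasp missed. I check where the sink is now.

```bash
python3 - <<'E'
from h import *
a=env.capture("top");W=cloud(a);b=env.capture("side");S=cloud(b)
for M in(W,S):
    for z in((.037,.048),(.02,.037),(.004,.02)): print(rect(M,(.6,.75),(-.06,.09),z)[:4])
    print("can",rect(M,(.6,.76),(.08,.25),(.052,.07))[:4])
I=np.load("t0.npz")["I"]
c=np.hstack([cv2.resize(x[130:210,150:270],(390,260),interpolation=cv2.INTER_CUBIC) for x in(I,a["pixels"])])
d=np.hstack([cv2.resize(x[200:300,190:310],(390,325),interpolation=cv2.INTER_CUBIC) for x in(np.load("s0.npz")["I"],b["pixels"])])
cv2.imwrite("pics/c2.png",np.vstack([c,d])[...,::-1])
E
```

```text
(array([666.8,  16.4]), array([100.3,  60.4]), 77.3, 328)
(array([666.5,  15.8]), array([99.5, 61.4]), 77.1, 199)
(array([674.6,  14.2]), array([147.1, 148.6]), 89.84, 302)
can (array([675.1, 158.5]), array([85.7, 60.8]), 68.95, 607)
(array([669.7,  19.3]), array([108.6,  61.1]), 77.57, 437)
(array([669.9,  22.3]), array([101. ,  60.7]), 76.94, 162)
(array([640.6,  18.1]), array([85.2,  4.6]), 77.27, 57)
can (array([678.4, 163.8]), array([86.4, 61.2]), 69.45, 623)
```

View pics/c2.png

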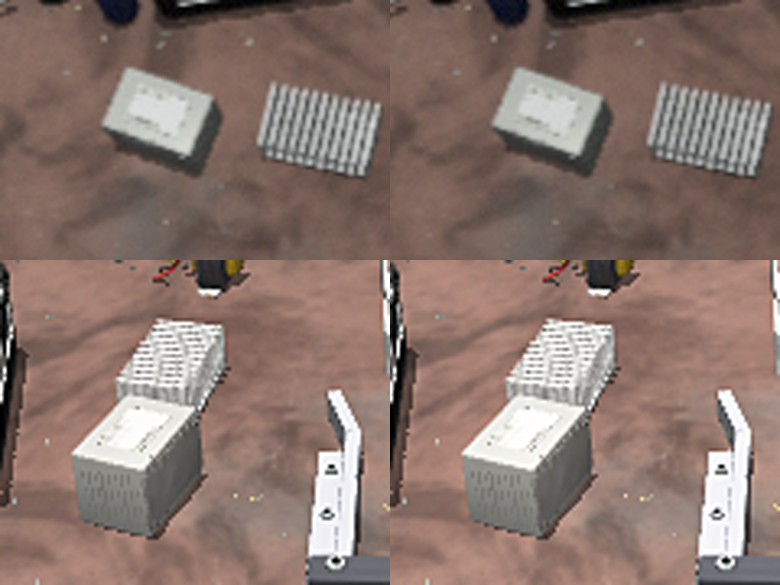

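The sink hasn't moved (same place at left and right of the crop). I retry with readings at each step.

```bash
python3 - <<'E'
from h import *
P=np.pi; yw=np.radians(77.4)
def st(k): print(k,np.round(env.read_position(),4),np.round(env.read_tcp_rot(),3),"w",round(env.read_gripper_width(),3),"F",np.round(env.read_force(),1),round(env.read_finger_force(),1),round(env.read_clock(),2))
env.release(); st("rel")
env.reach([.668,.018,.15],[P,0,yw]); st("abv")
env.line_to([.668,.018,.033],v=.12); st("down"); env.sleep(.2); st("d2")
a=env.capture("side"); save(a,"s3.png")
cv2.imwrite("pics/s3c.png",cv2.resize(a["pixels"][100:300,160:400],(720,600))[...,::-1])
E
```

```text
rel [ 0.4395 -0.265   0.12  ] [ 3.142 -0.    -0.   ] w 1.005 F [-1.   0.6 -0.2] 0.0 8.41
abv [0.6677 0.0168 0.1499] [-3.141  0.     1.349] w 0.998 F [0.3 0.3 0.7] 0.0 9.78
down [0.6685 0.0179 0.0339] [ 3.14  -0.     1.351] w 1.0 F [-0.5 -0.2 -0.5] 0.0 10.9
d2 [0.6682 0.018  0.0336] [ 3.141 -0.     1.351] w 1.003 F [-0.8 -0.1 -0.5] 0.0 11.1
```

View pics/s3c.png

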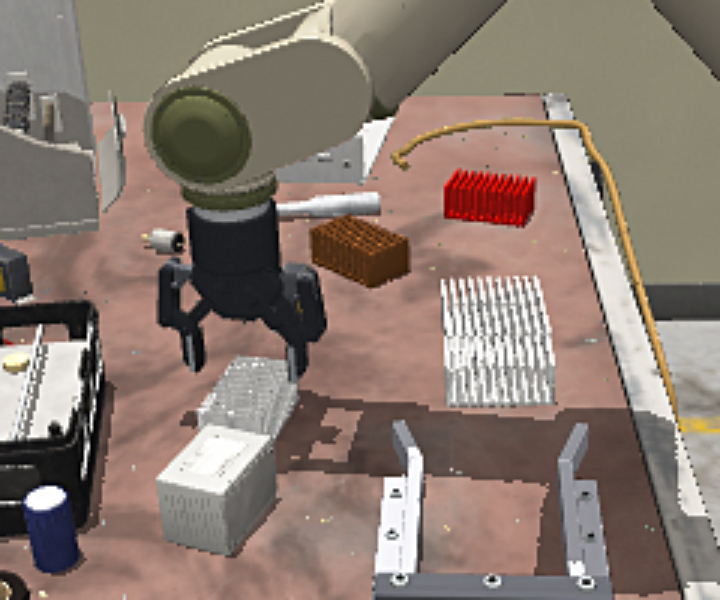

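The gripper straddles the sink at (250,390), but its tips look barely below the sink's top. I measure tip height from the depth image, lower a bit and close.

```bash
python3 - <<'E'
from h import *
b=env.capture("side");S=cloud(b)
for v in range(212,234,2): print(v,[np.round(S[v,u],3).tolist() for u in(257,259)])
print("left tip");
for v in range(214,228,2): print(v,np.round(S[v,225],3).tolist())
env.line_to([.668,.018,.023],v=.05)
env.close_gripper(40)
print("w",env.read_gripper_width(),env.read_finger_force(),env.read_position(),env.read_force())
E
```

```text
212 [[0.624, 0.044, 0.104], [0.619, 0.042, 0.103]]
214 [[0.625, 0.041, 0.096], [0.62, 0.041, 0.096]]
216 [[0.625, 0.043, 0.092], [0.62, 0.036, 0.088]]
218 [[0.625, 0.042, 0.085], [0.621, 0.038, 0.083]]
220 [[0.626, 0.042, 0.079], [0.621, 0.038, 0.076]]
222 [[0.626, 0.043, 0.073], [0.621, 0.039, 0.071]]
224 [[0.626, 0.042, 0.067], [0.622, 0.036, 0.063]]
226 [[0.627, 0.04, 0.059], [0.622, 0.034, 0.056]]
228 [[0.634, -0.012, 0.022], [0.633, -0.05, -0.001]]
230 [[0.634, -0.009, 0.017], [0.63, -0.024, 0.008]]
232 [[0.635, -0.014, 0.008], [0.63, -0.021, 0.003]]
left tip
214 [0.712, 0.02, 0.085]
216 [0.713, 0.019, 0.079]
218 [0.713, 0.02, 0.074]
220 [0.715, 0.017, 0.066]
222 [0.715, 0.018, 0.06]
224 [0.736, -0.078, -0.002]
226 [0.733, -0.062, 0.0]
w 0.6837756897513206 43.76494824886322 [0.66832452 0.01798144 0.02355621] [-0.27184994  0.62345636  4.11425095]
```

It's gripped (width ≈58 mm), but depth puts the tips about 36 mm higher than the stated TCP suggests, so only the top edge is held. I release and go lower, checking the tip height.

```bash
cat >> h.py <<'E'
def st(k): print(k,np.round(env.read_position(),4),"w",round(env.read_gripper_width(),3),"F",np.round(env.read_force(),1),round(env.read_finger_force(),1),round(env.read_clock(),2))
E
python3 - <<'E'
from h import *
def tip(S):  # right finger, side away from sink: x .60-.632
    m=(S[...,0]>.60)&(S[...,0]<.632)&(S[...,1]>.02)&(S[...,1]<.055)&(S[...,2]>.012); return np.round(np.sort(S[m][:,2])[:6],3),m.sum()
print(tip(cloud(env.capture("side"))))
env.release()
for z in(.014,.004):
    env.line_to([.668,.018,z],v=.05); st(z); print(tip(cloud(env.capture("side"))))
E
```

```text
(array([0.043, 0.047, 0.047, 0.048, 0.05 , 0.051]), np.int64(236))
0.014 [0.6677 0.018  0.0133] w 0.995 F [-0.4 -0.5 -0.2] 0.0 12.69
(array([0.033, 0.037, 0.039, 0.039, 0.04 , 0.04 ]), np.int64(342))
0.004 [0.6678 0.018  0.0035] w 1.002 F [-0.4  0.3 -0.6] 0.0 13.09
(array([0.027, 0.028, 0.029, 0.029, 0.031, 0.031]), np.int64(340))
```

```bash
python3 - <<'E'
from h import *
P=np.pi
env.line_to([.668,.018,-.008],v=.05); st("low")
env.close_gripper(40); st("grip")
env.line_to([.668,.018,.09],v=.15); st("up")
env.reach([.4395,-.268,.09],[P,0,0]); st("over")
a=env.capture("top");W=cloud(a);b=env.capture("side");S=cloud(b)
for M in(W,S): print("row",rect(M,(.36,.52),(-.205,.03),(.037,.048))[:4]);print("held",rect(M,(.36,.52),(-.36,-.19),(.12,.15))[:4])
# bottom of the held sink in side view
m=(S[...,0]>.38)&(S[...,0]<.5)&(S[...,1]>-.26)&(S[...,1]<-.21)&(S[...,2]>.05); q=S[m]; print(q.min(0),q.max(0))
cv2.imwrite("pics/s4c.png",np.hstack([cv2.resize(b["pixels"][60:260,250:400],(390,520)),cv2.resize(a["pixels"][160:300,240:345],(390,520))])[...,::-1])
E
```

```text
low [ 0.6678  0.018  -0.0085] w 1.001 F [ 0.2 -0.4  0.2] 0.0 13.53
grip [ 0.6683  0.018  -0.0076] w 0.696 F [0.4 0.1 2. ] 44.6 13.89
up [0.6673 0.0181 0.0887] w 0.699 F [-0.2  0.8 -3.1] 44.2 14.69
over [ 0.4402 -0.2676  0.0899] w 0.701 F [ 0.6 -0.1 -2.1] 44.0 16.06
row (array([ 438.1, -103.1]), array([101.6, 182.9]), 0.27, 862)
held (array([ 477.2, -250. ]), array([ 5.6, 25.3]), 47.95, 10)
row (array([440.9, -99.5]), array([194.5, 101.5]), 90.0, 539)
held (array([ 441.7, -252. ]), array([99.2, 92.3]), 1.06, 246)
[ 0.39212322 -0.25998629  0.09598203] [ 0.49999726 -0.21000892  0.41329595]
```

View pics/s4c.png

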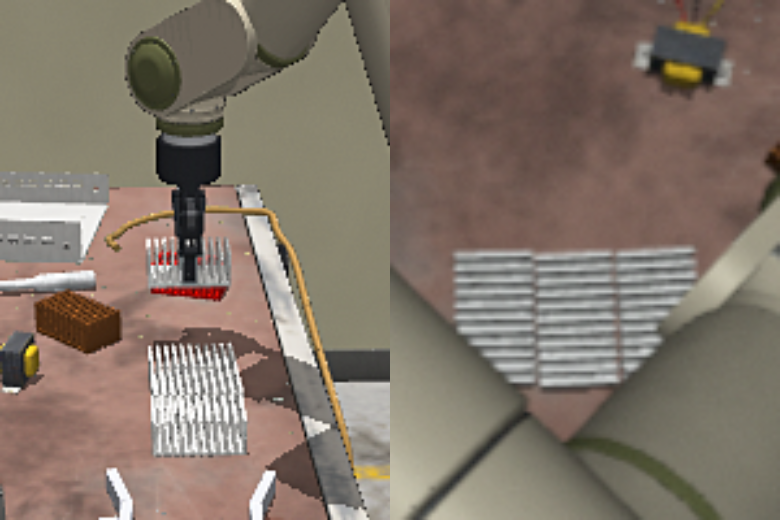

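Held level at crop (190,262), in line with the row at (195,400). Setting it down, then moving behind it.

```bash
python3 - <<'E'
from h import *
P=np.pi
env.line_to([.4395,-.268,-.006],v=.12); st("set")
env.release(); st("rel")
env.line_to([.4395,-.268,.07],v=.15)
env.reach([.4395,-.326,.07],[P,0,P/2]); st("behind")
env.line_to([.4395,-.326,-.008],v=.12); st("down")
a=env.capture("top");W=cloud(a);b=env.capture("side");S=cloud(b)
for M in(W,S):
    print("row",rect(M,(.36,.52),(-.205,.03),(.037,.048))[:4]);print("s4",rect(M,(.36,.52),(-.305,-.215),(.037,.046))[:4])
cv2.imwrite("pics/s5c.png",np.hstack([cv2.resize(b["pixels"][60:260,250:400],(390,520)),cv2.resize(a["pixels"][160:300,240:345],(390,520))])[...,::-1])
E
```

```text
set [ 0.4399 -0.2683 -0.0055] w 0.695 F [-0.4 -0.  -2.5] 44.2 17.11
rel [ 0.4396 -0.2681 -0.0057] w 1.002 F [0.1 0.6 1.1] 0.0 17.49
behind [ 0.4394 -0.3258  0.0696] w 0.995 F [ 0.   0.4 -0.6] 0.0 19.61
down [ 0.4398 -0.3263 -0.0074] w 1.004 F [-0.7  0.3  0.1] 0.0 20.41
row (array([ 411.5, -183.4]), array([0., 0.]), 0.0, 1)
s4 (array([ 467.3, -265.1]), array([51.1, 40.7]), 89.61, 75)
row (array([ 440.8, -100.5]), array([101.7, 192.4]), 0.02, 544)
s4 (array([ 441.4, -265.5]), array([71.3, 99.2]), 85.6, 120)
```

View pics/s5c.png

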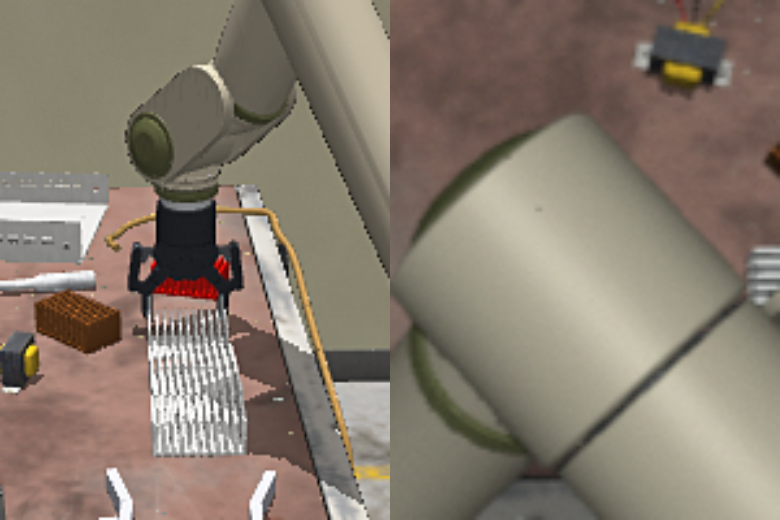

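Sink 4 stands behind the row with both fingers behind its back face (crop 148 and 230, 290). Pushing it up to the tail.

```bash
python3 - <<'E'
from h import *
env.line_to([.4395,-.263,-.008],v=.04); st("pushed"); env.sleep(.15)
b=env.capture("side");S=cloud(b)
print("all",rect(S,(.36,.52),(-.27,.05),(.037,.046))[:4])
for lo,hi in((-.25,-.2),(-.18,-.14),(-.12,-.08),(-.06,-.01)):
    print(rect(S,(.36,.52),(lo,hi),(.034,.048))[:4])
E
```

```text
pushed [ 0.4395 -0.2632 -0.008 ] w 0.999 F [-0.3 -2.2  0.8] 1.1 22.23
all (array([ 442.2, -130.7]), array([253.5, 110.4]), 89.52, 666)
(array([ 441.7, -225. ]), array([98.8, 49.3]), 0.42, 108)
(array([ 442.5, -160.1]), array([39. , 98.9]), 89.8, 97)
(array([440.4, -99.1]), array([99.9, 38.4]), 0.41, 123)
(array([441.6, -34.9]), array([48.9, 99.8]), 89.36, 177)
```

```bash
cat >> h.py <<'E'
TH=np.arctan(.046)
def prow():
    b=env.capture("side");S=cloud(b)
    return b,S
E
python3 - <<'E'
from h import *
P=np.pi
x,y,th=.4395,-.263,0.
while y<-.115:
    th0=th; th=min(TH,th+TH*.02/.1 if y>-.24 else 0.)
    x+=.02*np.tan((th+th0)/2); y+=.02
    env.line_to([x,y,-.008],[P,0,P/2-th],v=.04)
st("mid"); print(x,y,th, "lane",.4596+.046*(y-.2))
b=env.capture("side");save(b,"s6.png");S=cloud(b)
for k in range(4):
    c=y+.011+.03+.06*(3-k)+.004
    print(k+1,c,rect(S,(.36,.54),(c-.02,c+.02),(.034,.048))[:4])
cv2.imwrite("pics/s6c.png",cv2.resize(b["pixels"][140:320,250:400],(600,720)[::1])[:600,...,::-1])
E
```

```text
mid [ 0.4425 -0.1025 -0.008 ] w 0.999 F [ 0.4 -0.2  0.5] 0.0 27.63
0.4427191734556733 -0.10300000000000006 0.04596759579710449 lane 0.445662
1 0.12199999999999993 (array([454.6, 121.6]), array([ 39.3, 100. ]), 89.69, 171)
2 0.06199999999999993 (array([451.4,  62. ]), array([ 38.8, 100. ]), 89.9, 144)
3 0.001999999999999929 (array([450.6,   1.4]), array([99.7, 38.8]), 0.03, 132)
4 -0.058000000000000065 (array([446.8, -57.9]), array([100.2,  39.2]), 0.46, 107)
```

View pics/s6c.png

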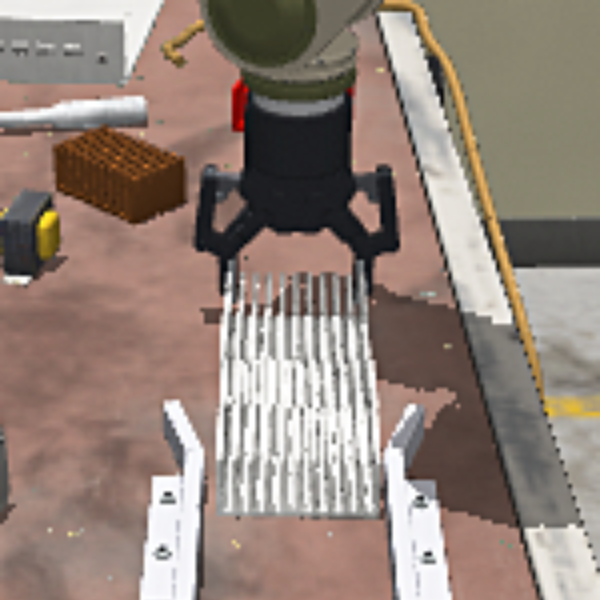

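The row is straight, square and entering the mouth centrally (head at crop (300,490), fences at 195 and 395), offset about −3 mm. Continuing with a small lateral correction until the stop is felt.

```bash
python3 - <<'E'
from h import *
P=np.pi
x,y=.4427,-.103
while y<.04:
    d=.02 if y<-.004 else .004
    y+=d; x+=d*(np.tan(TH)+.018); 
    env.line_to([x,y,-.008],[P,0,P/2-TH],v=.04 if d>.01 else .02)
    F=env.read_force(); print(round(y,3),np.round(F,1),np.round(env.read_position()[1],4))
    if F[1]<-14: break
st("end"); env.sleep(.2); st("e2")
b=env.capture("side");save(b,"s7.png");S=cloud(b)
q=S[(S[...,0]>.41)&(S[...,0]<.51)&(S[...,1]>-.02)&(S[...,1]<.3)&(S[...,2]>.036)&(S[...,2]<.048)]
for k in range(4):
    c=.24-.06*k
    print(k+1,rect(S,(.36,.54),(c-.02,c+.02),(.038,.048))[:4])
cv2.imwrite("pics/s7c.png",cv2.resize(b["pixels"][160:320,250:400],(560,597))[...,::-1])
E
```

```text
-0.083 [ 0.6 -0.4 -0.2] -0.0825
-0.063 [ 0.3  0.1 -0.9] -0.0626
-0.043 [-0.6  0.9 -1.3] -0.0426
-0.023 [ 0.3 -0.7 -0.9] -0.0226
-0.003 [-0.1  0.1 -0.4] -0.0027
0.001 [-0.5 -1.2 -0.2] 0.0011
0.005 [ 0.2 -1.2 -0.4] 0.0052
0.009 [ 0.3 -0.8 -0.1] 0.0093
0.013 [-0.9 -0.  -0.3] 0.0132
0.017 [ 0.6 -1.4  0.2] 0.0171
0.021 [-0.1 -0.9  0.5] 0.0211
0.025 [  0.1 -13.4  -0.1] 0.0237
0.029 [ -7.9 -49.6   0.5] 0.0237
end [ 0.4515  0.0237 -0.0078] w 1.002 F [ -7.9 -49.6   0.5] 25.4 33.73
e2 [ 0.4515  0.0237 -0.0078] w 0.999 F [ -8.5 -50.4   0.7] 25.3 33.93
1 (array([463., 240.]), array([99.8, 39.8]), 0.04, 219)
2 (array([459.8, 179.5]), array([ 39. , 100.5]), 89.87, 179)
3 (array([459.3, 119.8]), array([ 38.7, 100.4]), 89.73, 160)
4 (array([454.8,  60. ]), array([39.7, 98.3]), 89.95, 138)
```

View pics/s7c.png

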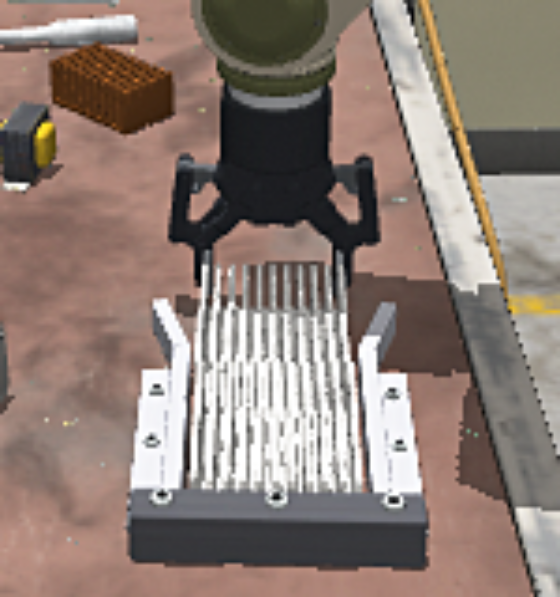

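Home against the stop: the row fills the lane straight and touching, with the stop at crop y≈490. I back off, check, and hand in if nothing has shifted.

```bash
python3 - <<'E'
from h import *
env.line_to([.4505,-.02,-.008],v=.05)
env.line_to([.4505,-.03,.15],v=.15); st("away")
env.reach([.44,-.25,.2],[np.pi,0,np.pi/2])
b=env.capture("side");S=cloud(b);a=env.capture("top");W=cloud(a)
for M in(S,W):
    print("all",rect(M,(.38,.54),(0.,.262),(.039,.048))[:4])
    for k in range(4):
        c=.243-.06*k; print(k+1,rect(M,(.36,.54),(c-.02,c+.02),(.038,.048))[:4])
print(env.read_clock()); print(env.hand_in())
E
```

```text
away [ 0.4501 -0.0298  0.1493] w 0.999 F [ 0.4 -0.8  0.2] 0.0 36.33
all (array([459.4, 149.7]), array([226.2, 101.4]), 87.72, 982)
1 (array([463.3, 243.1]), array([39.8, 99. ]), 89.6, 212)
2 (array([460.3, 183.1]), array([100.2,  39.5]), 0.51, 186)
3 (array([459.4, 123.5]), array([101.7,  38.6]), 1.96, 164)
4 (array([454.5,  62.9]), array([39.6, 98.8]), 89.96, 137)
all (array([456.8, 148.1]), array([230.5, 100.1]), 87.51, 1166)
1 (array([460.9, 243. ]), array([97.9, 39.8]), 0.1, 222)
2 (array([457.1, 183. ]), array([98.7, 39.3]), 0.34, 216)
3 (array([456.2, 123.2]), array([39.3, 97.9]), 89.9, 225)
4 (array([452.6,  63.5]), array([98.2, 37.8]), 0.35, 220)
37.325
the job is handed in; nothing more can be done
None
```

All four heat sinks are in the fixture as one straight, touching row, with the first one home against the end stop; I handed the job in at about 37 s, and no verdict was returned.

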